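Close the sample drawer and index the filter slide

ROBOT

A 6-joint arm with a two-finger parallel gripper is mounted at the origin on the work surface. World frame = base frame: x ahead of the robot, y to its left, z up, the work surface at z = 0. Lengths are in m, angles in rad, forces in N, time in s.
With the tool pointing down it reaches from about 0.425 to 0.95 m from the base axis. Payload 3.5 kg.
Tool frame: the origin (TCP) lies at the very end of the fingers, on their centre line; the grasp point (between the pads) lies 19 mm behind it; z points along the fingers, y is the line along which they close (so a half turn about z gives the same grasp; the last joint's range is limited). The gripper opens to 85 mm and grips with 20 to 120 N. Pads are 22 mm wide; open, the fingers measure 114 mm over their backs; the gripper's body (76 mm by 85 mm) begins 54 mm behind the grasp point. The pads swing forward as they close: fully open they stand 13 mm farther back than shut.
Start: joints at [-1.26, 0.286, 1.577, -0, 1.279, -0.15], TCP at [0.3, -0.605, 0.231] pointing down, gripper open.
Joint ranges: [-2.77, 2.77], [-0.9, 2.22], [0.21, 2.48], [-1.53, 4.67], [0.24, 2.81], [-2.84, 2.84]. Speed limits (rad/s): [2.79, 2.79, 3.14, 3.14, 3.14, 3.14].

INTERFACE

Orientations are given as a unit quaternion [x, y, z, w].
In Python, from plant import ctrl gives the robot as it stands.
- The arm moves only by the tool carry_out, never from a script. Its argument "deltas" is one flat list of numbers, 6 for each row, row after row: the shift along the tool's x, y, z in m, then the turn, a rotation vector about the tool's x, y, z in rad. A call has 1 to 5 rows; each row is the pose to reach, as a shift and turn from the pose commanded when the call began, along the tool's axes at that moment; what a row does not reach only later rows make up. A row lasts 1/8 s, in which the tool goes at most 62.5 mm and 10.7 degrees, less where a joint would pass 70% of its speed; a pose out of reach is approached as far as the arm can. A call with a gripper value outside its range is refused whole. "grip" is the opening in per cent of the stroke, from 0 (shut) to 100 (fully open), set as the call begins (left out, the last holds). The fingers move at their own pace and stop on an object; "grip_force" is the grip in N (left out, the last holds). Time passes only in rows, so rows that repeat a pose let the fingers close. It gives the time, the measured TCP pose, the force, the opening and the grip force at its end, in the units of the state.
- ctrl.get_state(): the state, without advancing time (a new reading comes with each control period).
- ctrl.read_camera(name): name is "side" or "top"; returns (picture, depth): 384x512x3 uint8, red, green, blue; 384x512 float32, m along the optical axis (not along the pixel's ray), 0 where there is no reading.
- ctrl.camera_model(name): a dict with "intrinsics" (3x3 intrinsics, pixels), "k1" (the pictures are not rectified: a ray, as slopes to the right and down, at radius r is drawn at 1 + k1 r^2 times it, then the intrinsics apply), "extrinsics" (4x4, takes a point from world to camera coordinates). Camera axes: x right, y down, z forward; pixel columns grow to the right and rows downward; lengths in m; the calibration is good to about 2 mm. A picture is of the moment at which its call begins. camera_model takes no time and is no camera call.
- ctrl.sign_off(): hands the job in; it is judged then, once.
Trained networks look in the newest picture that a camera, given by its name, has taken for a name from the list of things; names that differ only in an ending like _2 or _b are one class to them, and where a whole thing is asked for, a point or a joint stands for the part that bears it (a point fixed in the world has none). Each returns a list of dicts, best first, with "score" (0 to 1); they miss things now and then, are a little off and sometimes report something else, mostly with a low value. They report only what shows in the picture. A call takes as long as a camera call.
- ctrl.find_in(camera, query): "uv" ([column, row] in pixels, amid what is visible of it).
The state is a dict: "time": time; "qpos": joint angles; "dq": joint speeds; "joint_efforts": joint torques, N m; "eef_pos": TCP position; "tcp_rot": TCP orientation; "contact_force": force on the tool from outside, world axes, zero at the start; "wrist_torque": the same for the moment, N m; "opening": opening from 0.0 (shut) to 1.0 (fully open); "finger_force": force on a finger pad.
Only numpy, scipy, OpenCV 4.12 (cv2) and the standard library are available. Lean on these libraries where they do the work, as an engineer would, in place of code of your own. Each camera call takes 0.05 s, during which the arm holds its last target. There are 200 camera calls.

TASK

Get the filter reader ready for a measurement: first push the open blue sample drawer fully home until it seats. Then take the red knob of the filter carriage and slide it along the rail to the blue detector head (not the yellow lamp head) until the ball clicks into its notch, without running past it. Finish while still gripping the knob with the carriage resting in the notch - do not let go - and leave the bottle, tape, box and beaker alone.

Things in the scene. Friction and masses are not known exactly. Their poses are not given: they have to be found in the camera images.
- reader: White bench-top filter reader, fixed, 260 (x) x 420 (y) x 120 mm high; place and yaw vary. Origin: centre of its underside. x points from its front face (x = -130 mm, facing the robot) to its back, y along the rail, z up. On top, at x = -40 mm, a 30 mm wide, 12 mm high aluminium rail runs along y; a guide runs behind it at x = 90 mm.
- drawer (a joint): How far the blue-fronted sample drawer is open, m: 0 = fully home against the housing, 0.09 = fully out; it starts 40 to 70 mm open and closes along the reader's +x. Runs with about 1.5 N friction; a ball detent resists (about 8 N more) from 13 to 6 mm open, then pulls it the rest of the way home and keeps it there.
- drawer_front (a point): Centre of the outer face of the drawer's flat blue front panel (10 mm thick, 176 mm wide along y, 50 mm high, its middle 91 mm above the bench; when home this face stands 10 mm before the housing front). Axes as the reader's. Moves with the drawer.
- filter_carriage: Black carriage, 50 mm long, sliding along the reader's y (165 mm either way of the middle; starts within 30 mm of it; friction 0.6 N, 0.25 kg). Origin: on the axis of its red knob, at rail top, 132 mm above the bench; axes as the reader's. Plate top 13 mm above the origin; the knob, a 16 x 16 mm square post, stands from there to 54 mm. A sprung ball sits under the knob.
- knob_top (a point): Centre of the top of the red knob, 54 mm above the carriage's origin. Moves with the carriage.
- pointer (a point): White pointer line on the carriage's front edge, in line with the knob along the rail: 18 mm before the knob's axis (-x) and 4 mm above the carriage's origin. Moves with the carriage.
- detector: Blue-topped detector head, fixed, clamped 85 to 110 mm to one side or the other of the rail's middle. Origin: on the rail's centre line, at the reader's top (120 mm above the bench); axes as the reader's. Its column and barrel, 92 mm high, stand 106 to 170 mm behind (+x) the origin; a steel index plate, 60 mm long, 8 mm high, 26 mm wide, with an orange line lies 36 mm before it (-x).
- notch (a point): Detent notch of the detector head, marked by the orange line: the white pointer is level with it along the rail (y) when the ball is in. Axes as the reader's. The ball meets a rise 13 mm before the notch (about 8 N), passes a crest 6 mm before it, and is then pulled in (the pull reverses); same on the far side. Freed within 4 mm of the notch, the carriage centres itself.
- lamp: Yellow-topped lamp head, like the detector but with no index plate and no notch, clamped at the other side. Origin and axes as for the detector.
- reagent: Bystander: clear bottle with red cap, 66 mm across, 150 mm high. Origin: centre of its underside.
- tape: Bystander: yellow roll of tape lying flat, 76 mm across, 19 mm high. Origin: centre of its underside.
- tipbox: Bystander: closed orange box of pipette tips, 85 x 120 x 55 mm. Origin: centre of its underside.
- beaker: Bystander: yellow plastic beaker, 70 mm across, 80 mm high. Origin: centre of its underside.

How it is judged:
By the outcome, as a careful person would: the job done as asked, in the order asked, and still so for the second after the job is handed in, while the arm keeps its last pose, push and grip.
It also fails if it takes over 58 s, if anything falls off the work surface, if the arm or the gripper's body presses on something with over 40 N, if the wrist force passes 120 N, or if a joint passes its speed limit or range.

## Working session

There is one attempt and no reset: what is moved stays moved. The work goes in short steps, Python scripts to look and compute and a tool call to move; the robot and the scene stay as the last step left them, time stands still between calls to the robot, and variables do not carry over. Pictures are saved under pics/ and viewed, at most 10 in all, crops included, and the job is handed in when it is done.

Besides the shell and the picture viewer there is one more tool, called as name(argument=value, ...) on one line, values as JSON. carry_out: Moves the arm, as the interface text tells. Its arguments: {"type":"object","properties":{"deltas":{"type":"array"},"grip":{"type":"number"},"grip_force":{"type":"number"}},"required":["deltas"]}

```bash
mkdir -p pics; cat > h.py <<'E'
import numpy as np, cv2
from plant import ctrl
def ray(cam,uv):
    m=ctrl.camera_model(cam);K=np.array(m["intrinsics"]);E=np.array(m["extrinsics"])
    d=np.array([(uv[0]-K[0,2])/K[0,0],(uv[1]-K[1,2])/K[1,1]]);s=d.copy()
    for _ in range(20): s=d/(1+m["k1"]*(s@s))
    return np.array([s[0],s[1],1.]),E
def pt(cam,uv,depth):
    r,E=ray(cam,uv);return E[:3,:3].T@(r*depth-E[:3,3])
def onz(cam,uv,z):
    r,E=ray(cam,uv);o=-E[:3,:3].T@E[:3,3];d=E[:3,:3].T@r
    return o+d*(z-o[2])/d[2]
def proj(cam,p):
    m=ctrl.camera_model(cam);E=np.array(m["extrinsics"]);c=E[:3,:3]@p+E[:3,3];s=c[:2]/c[2];s=s*(1+m["k1"]*(s@s))
    K=np.array(m["intrinsics"]);return K[:2,:2]@s+K[:2,2]
E
python3 - <<'E'
from h import *
s=ctrl.get_state();print(s)
for c in("top","side"):
    im,d=ctrl.read_camera(c);cv2.imwrite(f"pics/{c}0.png",im[:,:,::-1]);np.save(f"{c}0.npy",d)
    E=np.array(ctrl.camera_model(c)["extrinsics"]);print(c,(-E[:3,:3].T@E[:3,3]).round(3),E[2,:3].round(2))
    for q in["reader","drawer_front","knob_top","pointer","detector","notch","lamp","filter_carriage"]:
        for r in ctrl.find_in(c,q)[:2]:
            u=np.array(r["uv"]);dd=d[int(u[1]),int(u[0])];print(q,round(r["score"],2),u.round(1),pt(c,u,dd).round(3) if dd>0 else None)
E
```

```text
{'time': 0.0, 'qpos': array([-1.25997605e+00,  2.87198383e-01,  1.57818477e+00,  2.39925664e-05,
        1.27857315e+00, -1.50022803e-01]), 'dq': array([-0.00071557,  0.00050846, -0.00047244,  0.00166398,  0.00066773,
        0.00114953]), 'joint_efforts': array([-1.91267980e-03, -4.05979836e+01, -2.92628664e+01, -2.24420723e-04,
        5.82844979e-03,  1.57789760e-06]), 'eef_pos': array([ 0.29999068, -0.6039448 ,  0.22992114]), 'tcp_rot': array([ 9.73570319e-01,  2.28384406e-01, -8.34684738e-05, -1.17893082e-03]), 'contact_force': array([ 0.28744345,  0.51112714, -0.24313687]), 'wrist_torque': array([-0.030801  ,  0.03074501, -0.03388149]), 'finger_force': 0.0, 'opening': 0.9996784238465459}
top [ 0.331 -0.01   1.337] [ 0.14 -0.02 -0.99]
drawer_front 0.9 [219.  208.1] [0.483 0.058 0.087]
knob_top 0.74 [219.3 138.9] [0.666 0.052 0.144]
pointer 0.59 [215.1 140.3] [0.663 0.063 0.142]
detector 0.92 [248.3 108. ] [ 0.728 -0.028  0.215]
notch 0.63 [249.  106.4] [ 0.733 -0.03   0.213]
notch 0.53 [217.5 208. ] [0.483 0.062 0.087]
filter_carriage 0.88 [218.9 137.7] [0.669 0.053 0.146]
filter_carriage 0.41 [ 90.8 179.5] [0.566 0.411 0.117]
side [-0.12  -0.823  1.203] [ 0.42  0.56 -0.72]
reader 0.82 [290.9 160.3] [0.685 0.04  0.114]
knob_top 0.62 [289.4 161.2] [0.675 0.036 0.119]
knob_top 0.61 [280.1 155.4] [0.653 0.063 0.139]
pointer 0.89 [284.2 153.5] [0.67  0.062 0.14 ]
detector 0.82 [317.2 150.1] [ 0.721 -0.047  0.207]
notch 0.63 [319.3 151.8] [ 0.733 -0.047  0.193]
lamp 0.85 [280.1 122.4] [0.718 0.149 0.203]
filter_carriage 0.6 [282.4 153.9] [0.664 0.065 0.139]
```

View pics/top0.png

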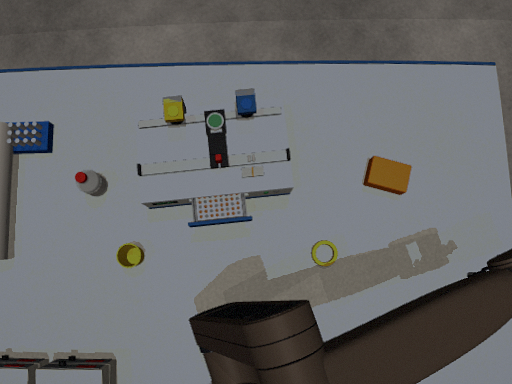

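View pics/side0.png

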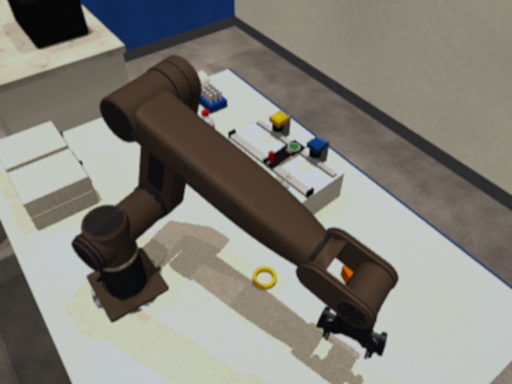

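The top view shows the reader, with the blue drawer front at about (220,221), the red knob at (218,158) and the index plate at (253,172). The blue detector is at (246,102) and the yellow lamp at (174,108). Next I'll zoom in and measure.

```bash
python3 - <<'E'
from h import *
im=cv2.imread("pics/top0.png");d=np.load("top0.npy")
cv2.imwrite("pics/top0c.png",cv2.resize(im[85:235,130:300],None,fx=4,fy=4,interpolation=cv2.INTER_CUBIC))
hsv=cv2.cvtColor(im,cv2.COLOR_BGR2HSV)
def seg(lo,hi,box):
    m=cv2.inRange(hsv,lo,hi);v,u=np.nonzero(m);k=(u>box[0])&(u<box[2])&(v>box[1])&(v<box[3]);return np.c_[u[k],v[k]]
b=seg((100,100,50),(125,255,255),(180,205,260,235));print("drawer",len(b),b.min(0),b.max(0))
P=np.array([onz("top",q,0.116) for q in b])
p=np.polyfit(P[:,1],P[:,0],1);print("yaw",-np.arctan(p[0]),"mean",P.mean(0),P[:,1].min(),P[:,1].max(), "dx spread",P[:,0].std())
r=np.r_[seg((0,120,60),(8,255,255),(205,145,232,170)),seg((172,120,60),(180,255,255),(205,145,232,170))];print("knob",len(r),r.mean(0),r.min(0),r.max(0),onz("top",r.mean(0),.186))
o=seg((8,60,80),(25,255,255),(240,160,270,185));print("orange",len(o),o.mean(0) if len(o) else 0, [onz("top",o.mean(0),.128)] if len(o) else 0)
for n,uv in dict(bl=(142,204),br=(292,193),tl=(137,169),tr=(290,153)).items(): print(n,d[uv[1],uv[0]])
E
```

```text
drawer 225 [188 216] [251 225]
yaw 0.08131956925045428 mean [0.44524814 0.05492423 0.116     ] -0.030073080220165128 0.14113466802227304 dx spread 0.004901431367270725
knob 43 [217.86046512 157.06976744] [215 154] [221 160] [0.60520344 0.05404071 0.186     ]
orange 17 [252.41176471 172.11764706] [array([ 0.57505767, -0.0365404 ,  0.128     ])]
bl 1.3366201
br 1.3541584
tl 1.207241
tr 1.226402
```

View pics/top0c.png

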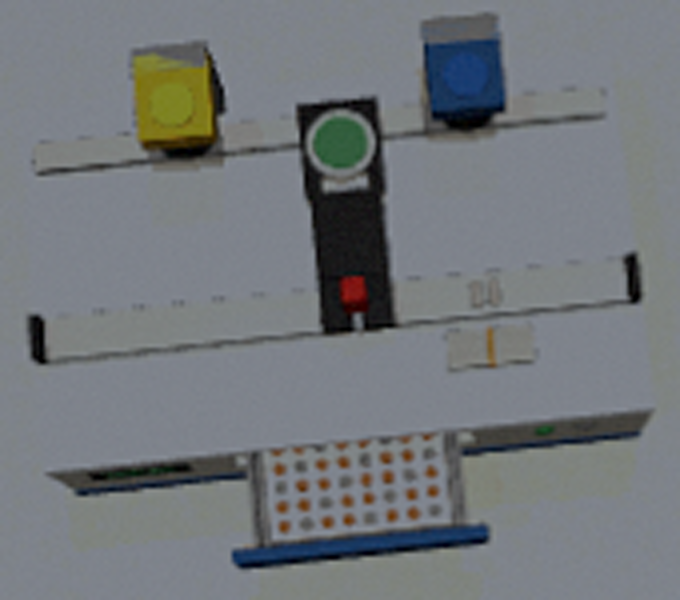

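carry_out(deltas=[0.032, -0.038, 0, 0, 0, 0.076, 0.064, -0.077, 0, 0, 0, 0.152, 0.096, -0.115, 0, 0, 0, 0.228, 0.128, -0.154, 0, 0, 0, 0.304, 0.16, -0.192, 0, 0, 0, 0.38], grip=0)

```text
time: 1.52
eef_pos: [0.3583, -0.3599, 0.2315]
tcp_rot: [0.999, 0.039, 0.0, 0.0]
contact_force: [0.3, -0.2, 1.1]
opening: 0.0
finger_force: 0.0
```

```bash
cat >> h.py <<'E'
from scipy.spatial.transform import Rotation as R
YAW=0.081
def to(target,yaw=YAW,tilt=0.):
    """delta in tool axes from the present pose to target; tilt>0: fingers point back to the base"""
    s=ctrl.get_state();T=R.from_quat(s["tcp_rot"])
    G=R.from_euler("z",yaw)*R.from_euler("x",np.pi)*R.from_euler("y",-tilt)
    # check tool z
    print("pos",s["eef_pos"].round(4),"F",s["contact_force"].round(1),"t",round(s["time"],2),"goal z",G.as_matrix()[:,2].round(2),"q",s["qpos"].round(2))
    print("shift",T.inv().apply(np.array(target)-s["eef_pos"]).round(4),"turn",(T.inv()*G).as_rotvec().round(3))
E
python3 -c "
from h import *
to([.40,.05,.2],tilt=.26)"
```

```text
pos [ 0.3583 -0.3599  0.2315] F [ 0.3 -0.2  1.1] t 1.52 goal z [-0.26 -0.02 -0.97] q [-0.99 -0.09  1.98  0.    1.25  0.51]
shift [ 0.0735 -0.4054  0.0314] turn [-0.    -0.26  -0.003]
```

carry_out(deltas=[0.01, -0.04, 0, 0, -0.06, 0, 0.02, -0.08, 0, 0, -0.12, 0, 0.03, -0.12, 0, 0, -0.18, 0, 0.035, -0.16, 0, 0, -0.22, 0, 0.04, -0.2, 0, 0, -0.26, 0])

```text
time: 2.15
eef_pos: [0.3819, -0.1576, 0.2317]
tcp_rot: [0.991, 0.04, -0.13, 0.006]
contact_force: [0.4, 0.1, 0.7]
opening: -0.0
finger_force: 0.0
```

```bash
python3 -c "
from h import *
to([.40,.05,.2],tilt=.26)"
```

```text
pos [ 0.3819 -0.1576  0.2317] F [0.4 0.1 0.7] t 2.15 goal z [-0.26 -0.02 -0.97] q [-0.54 -0.17  2.07 -0.15  1.46  0.98]
shift [ 0.0417 -0.2055  0.0215] turn [ 0.001  0.    -0.   ]
```

carry_out(deltas=[0.005, -0.04, 0.005, 0, 0, 0, 0.012, -0.08, 0.01, 0, 0, 0, 0.02, -0.12, 0.015, 0, 0, 0, 0.03, -0.165, 0.02, 0, 0, 0, 0.042, -0.206, 0.021, 0, 0, 0])

```text
time: 2.78
eef_pos: [0.4001, 0.0508, 0.2002]
tcp_rot: [0.991, 0.04, -0.129, 0.005]
contact_force: [0.2, -0.5, 0.9]
opening: 0.004
finger_force: 0.0
```

```bash
python3 - <<'E'
from h import *
to([.405,.052,.100],tilt=.26)
im,d=ctrl.read_camera("top");cv2.imwrite("pics/top1.png",cv2.resize(im[130:280,130:300,::-1],None,fx=4,fy=4,interpolation=cv2.INTER_CUBIC))
E
```

```text
pos [0.4001 0.0508 0.2002] F [ 0.2 -0.5  0.9] t 2.77 goal z [-0.26 -0.02 -0.97] q [-0.1  -0.15  2.11 -0.05  1.44  1.4 ]
shift [ 0.0305 -0.0008  0.0955] turn [ 0.    -0.001 -0.   ]
```

View pics/top1.png

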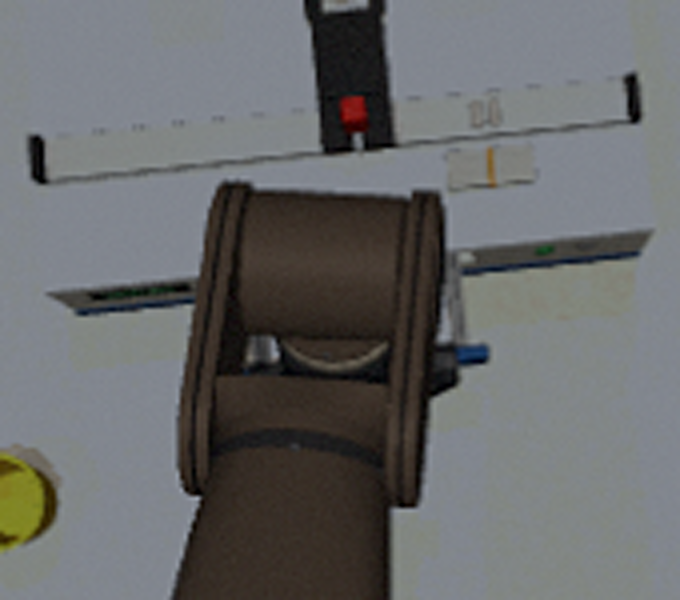

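The wrist hides the gripper over the drawer. The blue front's end at crop (470,353) hasn't moved, so I'll descend in front of it.

carry_out(deltas=[0.008, 0, 0.024, 0, 0, 0, 0.015, 0, 0.048, 0, 0, 0, 0.023, 0, 0.072, 0, 0, 0, 0.0305, 0, 0.0955, 0, 0, 0, 0.0305, 0, 0.0955, 0, 0, 0])

```text
time: 3.45
eef_pos: [0.4037, 0.0498, 0.0987]
tcp_rot: [0.99, 0.04, -0.132, 0.005]
contact_force: [0.3, 0.1, 0.2]
opening: 0.001
finger_force: 0.0
```

```bash
python3 - <<'E'
from h import *
to([.405+.07,.052+.0057,.100],tilt=.26)
E
```

```text
pos [0.4037 0.0498 0.0987] F [0.3 0.1 0.2] t 3.45 goal z [-0.26 -0.02 -0.97] q [-0.1   0.01  2.17 -0.05  1.22  1.41]
shift [ 0.0689 -0.0022 -0.02  ] turn [-0.001  0.004 -0.   ]
```

carry_out(deltas=[0.0097, 0, -0.0026, 0, 0, 0, 0.0193, 0, -0.0052, 0, 0, 0, 0.029, 0, -0.0078, 0, 0, 0, 0.0387, 0, -0.0103, 0, 0, 0, 0.0483, 0, -0.0129, 0, 0, 0])

```text
time: 4.08
eef_pos: [0.4558, 0.0538, 0.1004]
tcp_rot: [0.991, 0.04, -0.13, 0.005]
contact_force: [-1.6, 0.1, 1.2]
opening: 0.001
finger_force: 1.2
```

carry_out(deltas=[0.0048, 0, -0.0013, 0, 0, 0, 0.0097, 0, -0.0026, 0, 0, 0, 0.0145, 0, -0.0039, 0, 0, 0])

```text
time: 4.45
eef_pos: [0.4701, 0.055, 0.1001]
tcp_rot: [0.991, 0.04, -0.13, 0.005]
contact_force: [-2.4, -0.2, 1.7]
opening: 0.001
finger_force: 1.0
```

Contact is made and the force is about 2 N. I'll push on in small steps through the detent.

carry_out(deltas=[0.0029, 0, -0.0008, 0, 0, 0, 0.0058, 0, -0.0016, 0, 0, 0, 0.0087, 0, -0.0023, 0, 0, 0])

```text
time: 4.82
eef_pos: [0.4778, 0.0557, 0.1001]
tcp_rot: [0.99, 0.04, -0.132, 0.005]
contact_force: [-7.1, -0.1, 4.9]
opening: -0.007
finger_force: 4.1
```

carry_out(deltas=[0.0029, 0, -0.0008, 0, 0, 0, 0.0058, 0, -0.0016, 0, 0, 0])

```text
time: 5.08
eef_pos: [0.4825, 0.056, 0.1002]
tcp_rot: [0.99, 0.04, -0.133, 0.005]
contact_force: [-4.7, 0.2, 4.2]
opening: -0.004
finger_force: 2.8
```

carry_out(deltas=[0.0019, 0, -0.0005, 0, 0, 0, 0.0039, 0, -0.001, 0, 0, 0, 0.0039, 0, -0.001, 0, 0, 0])

```text
time: 5.45
eef_pos: [0.4894, 0.0565, 0.1001]
tcp_rot: [0.991, 0.04, -0.129, 0.005]
contact_force: [-0.4, -0.2, 0.4]
opening: 0.001
finger_force: 0.2
```

carry_out(deltas=[0.0019, 0, -0.0005, 0, 0, 0, 0.0039, 0, -0.001, 0, 0, 0, 0.0039, 0, -0.001, 0, 0, 0])

```text
time: 5.82
eef_pos: [0.4897, 0.0565, 0.1001]
tcp_rot: [0.99, 0.04, -0.135, 0.006]
contact_force: [-10.0, -1.7, 7.0]
opening: -0.002
finger_force: 5.5
```

The drawer snapped in and the tool stopped hard at x = 0.49 with 10 N. Next: back off, rise, straighten up and check.

carry_out(deltas=[-0.012, 0, 0.003, 0, 0, 0, -0.024, 0, 0.0065, 0, 0, 0, -0.03, 0, -0.04, 0, 0, 0, -0.04, 0, -0.09, 0, 0, 0, -0.05, 0, -0.14, 0, 0, 0])

```text
time: 6.45
eef_pos: [0.4803, 0.0559, 0.2497]
tcp_rot: [0.991, 0.04, -0.129, 0.005]
contact_force: [0.4, 0.4, -0.5]
opening: 0.001
finger_force: 0.0
```

```bash
python3 - <<'E'
from h import *
to([.6,.054,.26])
for c in("top","side"):
    im,d=ctrl.read_camera(c);cv2.imwrite(f"pics/{c}2f.png",im[:,:,::-1])
    b=(130,280,130,300) if c=="top" else (80,230,190,360)
    cv2.imwrite(f"pics/{c}2.png",cv2.resize(im[b[0]:b[1],b[2]:b[3],::-1],None,fx=4,fy=4,interpolation=cv2.INTER_CUBIC))
E
python3 -c "
import cv2,numpy as np
a=cv2.imread('pics/top2.png');b=cv2.imread('pics/side2.png');cv2.imwrite('pics/both2.png',cv2.resize(np.hstack([a,b]),(800,353)))"
```

```text
pos [0.4803 0.0559 0.2497] F [ 0.4  0.4 -0.5] t 6.45 goal z [ 0. -0. -1.] q [-0.07 -0.    1.88 -0.04  1.52  1.42]
shift [ 0.1126  0.0115 -0.0405] turn [-0.     0.259 -0.   ]
```

View pics/both2.png

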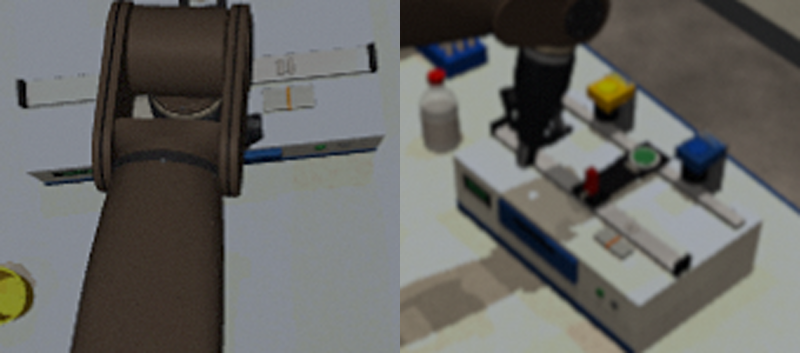

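The drawer front is flush with the housing in both views, and the knob stands free at (590,180) in the side half. Next I'll straighten the tool and go above the knob with the gripper open.

carry_out(deltas=[0.02, 0.002, -0.015, 0, 0.06, 0, 0.045, 0.005, -0.025, 0, 0.12, 0, 0.07, 0.007, -0.03, 0, 0.18, 0, 0.1, 0.01, -0.03, 0, 0.23, 0, 0.1225, 0.012, -0.0225, 0, 0.259, 0], grip=60)

```text
time: 7.18
eef_pos: [0.6069, 0.0537, 0.2374]
tcp_rot: [0.999, 0.04, 0.001, -0.0]
contact_force: [0.4, -0.6, 0.5]
opening: 0.599
finger_force: 0.0
```

```bash
python3 - <<'E'
from h import *
to([.605,.054,.150])
im,d=ctrl.read_camera("side");c=im[80:200,240:360,::-1]
hs=cv2.cvtColor(np.ascontiguousarray(c),cv2.COLOR_BGR2HSV);m=cv2.inRange(hs,(0,150,50),(8,255,255))|cv2.inRange(hs,(172,150,50),(180,255,255))
v,u=np.nonzero(m);print(len(u),u.mean()+240,v.mean()+80,v.min()+80,v.max()+80,"expect",proj("side",np.array([.605,.054,.186])),proj("side",np.array([.605,.054,.145])))
cv2.imwrite("pics/side3.png",cv2.resize(c,None,fx=5,fy=5,interpolation=cv2.INTER_CUBIC))
E
```

```text
pos [0.6069 0.0537 0.2374] F [ 0.4 -0.6  0.5] t 7.17 goal z [ 0. -0. -1.] q [-0.08  0.14  1.74  0.    1.26  1.41]
shift [-0.002  -0.0004  0.0874] turn [-0.    -0.002 -0.001]
44 270.97727272727275 156.3181818181818 152 161 expect [271.68069167 152.19207641] [271.31598244 160.90565012]
```

View pics/side3.png

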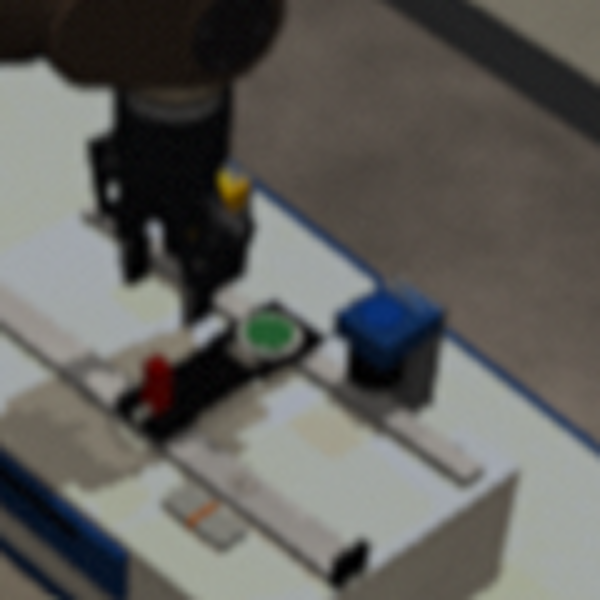

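The knob, at crop (157,385), projects within 1 px of where I expected it, and the fingers straddle above it. I'll descend and grip.

carry_out(deltas=[-0.002, 0, 0.03, 0, 0, 0, -0.002, 0, 0.06, 0, 0, 0, -0.002, 0, 0.08, 0, 0, 0, -0.002, 0, 0.0865, 0, 0, 0, -0.002, 0, 0.0865, 0, 0, 0])

```text
time: 7.85
eef_pos: [0.6035, 0.0537, 0.1521]
tcp_rot: [0.999, 0.04, -0.0, -0.0]
contact_force: [0.4, 0.4, 0.9]
opening: 0.604
finger_force: 0.0
```

carry_out(deltas=[0, 0, 0, 0, 0, 0, 0, 0, 0, 0, 0, 0, 0, 0, 0, 0, 0, 0, 0, 0, 0, 0, 0, 0, 0, 0, 0, 0, 0, 0], grip=0, grip_force=30)

```text
time: 8.48
eef_pos: [0.6042, 0.0537, 0.1536]
tcp_rot: [0.999, 0.04, 0.001, 0.0]
contact_force: [-0.3, 0.2, 5.7]
opening: 0.182
finger_force: 30.7
```

```bash
python3 - <<'E'
from h import *
p=ctrl.get_state()["eef_pos"];ey=np.array([-np.sin(YAW),np.cos(YAW),0])
to(p-ey*.088)
n=np.array([.5751,-.0365,0]);print("along rail knob-notch",(p-n)@ey)
im,d=ctrl.read_camera("side")
for q in("pointer","notch"):
  for r in ctrl.find_in("side",q)[:2]: print(q,r)
E
```

```text
pos [0.6042 0.0537 0.1536] F [-0.3  0.2  5.7] t 8.47 goal z [ 0. -0. -1.] q [-0.08  0.21  1.82 -0.    1.11  1.41]
shift [0.    0.088 0.   ] turn [ 0.    -0.001 -0.   ]
along rail knob-notch 0.08755834519207539
pointer {'uv': [286.7, 154.1], 'score': 0.82}
notch {'uv': [318.2, 154.5], 'score': 0.88}
notch {'uv': [264.3, 271.4], 'score': 0.51}
```

carry_out(deltas=[0, 0.01, -0.002, 0, 0, 0, 0, 0.024, -0.002, 0, 0, 0, 0, 0.038, -0.002, 0, 0, 0, 0, 0.052, -0.002, 0, 0, 0, 0, 0.066, -0.002, 0, 0, 0])

```text
time: 9.25
eef_pos: [0.6098, -0.013, 0.1536]
tcp_rot: [0.999, 0.04, 0.001, -0.0]
contact_force: [5.7, 1.6, -2.5]
opening: 0.182
finger_force: 30.0
```

```bash
python3 - <<'E'
from h import *
s=ctrl.get_state();p=s["eef_pos"];ey=np.array([-np.sin(YAW),np.cos(YAW),0]);ex=np.array([ey[1],-ey[0],0])
n=np.array([.5751,-.0365,0]);print("along rail knob-notch",(p-n)@ey,"F along",s["contact_force"]@ey,"F ex",s["contact_force"]@ex,"op",s["opening"],s["finger_force"])
im,d=ctrl.read_camera("side")
cv2.imwrite("pics/side4.png",cv2.resize(im[110:210,230:350,::-1],None,fx=6,fy=6,interpolation=cv2.INTER_CUBIC))
# expected pixels of the orange line ends, pointer
for dx in(-.013,.013): print("line",(proj("side",np.array([n[0],n[1],.128])+ex*dx)-[230,110])*6)
print("pointer",(proj("side",np.r_[p[:2],.136]-ex*.018)-[230,110])*6)
E
```

```text
along rail knob-notch 0.020626581585307495 F along 1.116350821107963 F ex 5.832954161475136 op 0.1823811042594413 30.011335909366608
line [286.78780523 447.40073752]
line [320.1280277  425.88215063]
pointer [302.82972479 392.15529988]
```

View pics/side4.png

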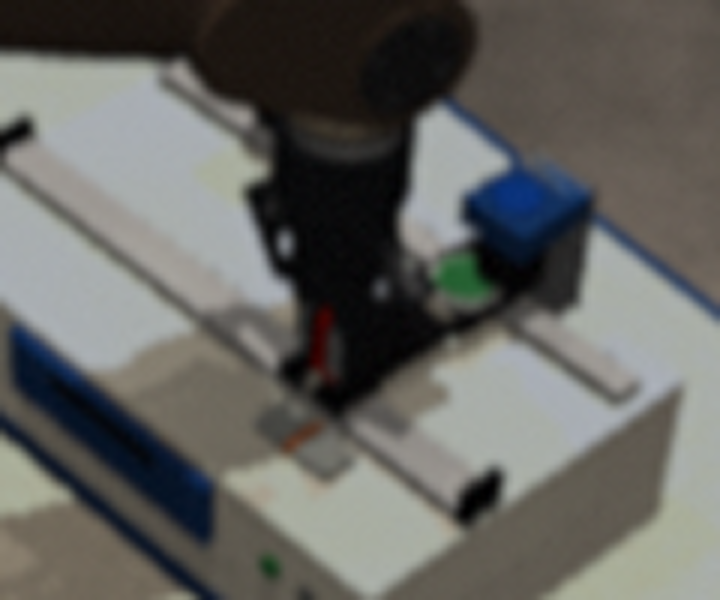

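The orange line sits at crop (302,437), as predicted (303,437). The pointer is about 20 mm short of it. I'll relieve the sideways force and go on in small steps.

carry_out(deltas=[0.0015, 0.002, 0.0005, 0, 0, 0, 0.0015, 0.004, 0.0005, 0, 0, 0, 0.0015, 0.006, 0.0005, 0, 0, 0, 0.0015, 0.006, 0.0005, 0, 0, 0])

```text
time: 9.8
eef_pos: [0.6102, -0.018, 0.1536]
tcp_rot: [0.999, 0.04, -0.001, 0.0]
contact_force: [-2.3, -0.2, 2.6]
opening: 0.184
finger_force: 30.8
```

carry_out(deltas=[0, 0.002, 0, 0, 0, 0, 0, 0.004, 0, 0, 0, 0, 0, 0.004, 0, 0, 0, 0])

```text
time: 10.18
eef_pos: [0.6104, -0.0196, 0.1536]
tcp_rot: [0.999, 0.041, -0.001, -0.002]
contact_force: [-4.0, 7.4, 5.3]
opening: 0.18
finger_force: 31.0
```

```bash
cat >> h.py <<'E'
def prog(yaw=YAW):
    ey=np.array([-np.sin(yaw),np.cos(yaw),0]);ex=np.array([ey[1],-ey[0],0]);n=np.array([.5751,-.0365,0])
    s=ctrl.get_state();F=s["contact_force"];print("left mm",1e3*(s["eef_pos"]-n)@ey,"Fy",F@ey,"Fx",F@ex,"Fz",F[2],"pos",s["eef_pos"],"q",s["qpos"].round(3))
E
python3 -c "
from h import *
prog();a,b=onz('top',(139.25,169.5),.14),onz('top',(288,154.5),.14);print('yaw rail',np.arctan2(b[0]-a[0],a[1]-b[1]))"
```

```text
left mm 14.023803180116076 Fy 7.7003619698006425 Fx -3.3556982474486237 Fz 5.300952897924407 pos [ 0.61035157 -0.01956843  0.15360799] q [-0.199  0.222  1.803  0.004  1.12   1.288]
yaw rail 0.08224199174844764
```

The rise starts at about 14 mm before the notch, as it should. I'll carry on over the crest gently.

carry_out(deltas=[-0.0007, 0.0015, -0.001, 0, 0, 0, -0.0007, 0.003, -0.001, 0, 0, 0, -0.0007, 0.003, -0.001, 0, 0, 0])

```text
time: 10.55
eef_pos: [0.6107, -0.0243, 0.1536]
tcp_rot: [0.999, 0.041, -0.0, -0.0]
contact_force: [2.3, 1.8, -2.2]
opening: 0.184
finger_force: 30.0
```

carry_out(deltas=[0, 0.0015, 0, 0, 0, 0, 0, 0.003, 0, 0, 0, 0, 0, 0.003, 0, 0, 0, 0])

```text
time: 10.92
eef_pos: [0.6112, -0.0301, 0.1536]
tcp_rot: [0.999, 0.04, 0.0, 0.002]
contact_force: [5.8, -4.4, -5.6]
opening: 0.181
finger_force: 29.7
```

```bash
python3 -c "
from h import *
prog()"
```

```text
left mm 3.5049482909727807 Fy -4.874831461966036 Fx 5.376001588562403 Fz -5.613006965256762 pos [ 0.61121209 -0.03005203  0.1536309 ] q [-0.213  0.223  1.802 -0.003  1.116  1.279]
```

carry_out(deltas=[0.001, 0.001, 0.001, 0, 0, 0, 0.001, 0.002, 0.001, 0, 0, 0, 0.001, 0.002, 0.001, 0, 0, 0])

```text
time: 11.3
eef_pos: [0.6112, -0.0303, 0.1536]
tcp_rot: [0.999, 0.04, -0.001, 0.0]
contact_force: [-2.7, -1.0, -0.0]
opening: 0.184
finger_force: 30.6
```

```bash
python3 -c "
from h import *
prog()"
```

```text
left mm 3.253726323995783 Fy -0.8229303185597587 Fx -2.795146494130837 Fz -0.013926004950608334 pos [ 0.61124508 -0.0303014   0.1535925 ] q [-2.150e-01  2.250e-01  1.799e+00 -1.000e-03  1.120e+00  1.276e+00]
```

The pull-in was felt, and now 2 mm of commanded motion moves the carriage only 0.25 mm, so it is held in the well. I'll check with a nudge and a picture.

carry_out(deltas=[-0.0007, 0.0007, 0, 0, 0, 0, -0.0007, 0.0007, 0, 0, 0, 0])

```text
time: 11.55
eef_pos: [0.6113, -0.0303, 0.1536]
tcp_rot: [0.999, 0.04, -0.0, -0.0]
contact_force: [-1.0, 0.1, -0.5]
opening: 0.185
finger_force: 30.5
```

```bash
python3 - <<'E'
from h import *
prog()
ex=np.array([np.cos(YAW),np.sin(YAW),0])
ims=[]
for c,(u,v) in dict(side=(285,180),top=(253,165)).items():
    im=np.mean([ctrl.read_camera(c)[0].astype(float) for _ in range(4)],0).astype(np.uint8)
    k=cv2.resize(im[v-25:v+25,u-25:u+25,::-1],None,fx=8,fy=8,interpolation=cv2.INTER_CUBIC);ims.append(cv2.convertScaleAbs(k,alpha=1.6))
    p=ctrl.get_state()["eef_pos"]
    for q in(np.r_[p[:2],.136]-ex*.018,np.array([.5751,-.0365,.128])): print(c,(proj(c,q)-[u-25,v-25])*8)
cv2.imwrite("pics/end.png",np.hstack(ims))
E
```

```text
left mm 3.2221611798625323 Fy 0.18203606186118226 Fx -0.9701251863435171 Fz -0.451673592130966 pos [ 0.6112543  -0.03033232  0.15358922] q [-0.215  0.224  1.801  0.     1.118  1.275]
side [191.99138738 184.58524747]
side [164.6990922  222.13147544]
top [180.55913446 199.80988246]
top [195.17292222 256.82181176]
```

View pics/end.png

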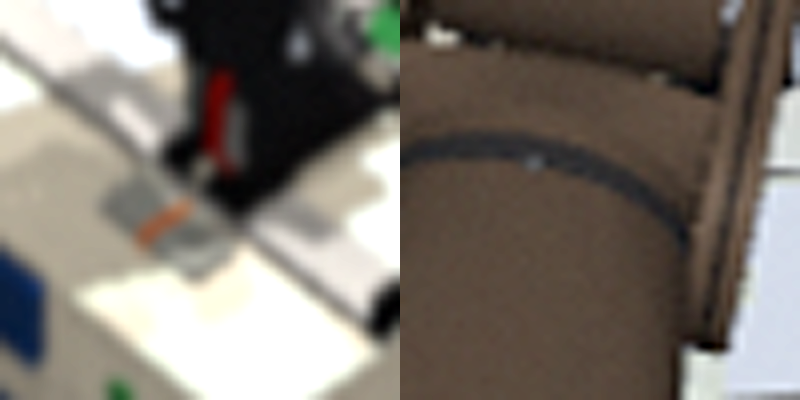

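The two views don't settle it: my camera estimate still reads about 3 mm short, though the force says it's seated. I'll test with a firmer 2 mm nudge, which is well below the far barrier.

carry_out(deltas=[0, 0.001, 0, 0, 0, 0, 0, 0.002, 0, 0, 0, 0, 0, 0.002, 0, 0, 0, 0])

```text
time: 12.32
eef_pos: [0.6113, -0.0308, 0.1536]
tcp_rot: [0.999, 0.04, -0.001, -0.002]
contact_force: [-1.6, 6.1, 0.1]
opening: 0.181
finger_force: 30.8
```

```bash
python3 -c "
from h import *
prog()"
```

```text
left mm 2.7190085194877427 Fy 6.232592300618102 Fx -1.0595970838353397 Fz 0.13004245374011292 pos [ 0.61128016 -0.03083503  0.15358772] q [-0.217  0.224  1.8    0.003  1.119  1.271]
```

The restoring force acts on both sides (-4.9 N before, +6.2 N after). The rise and crest also lie about 11 mm and 6 mm before this point, so the carriage is in the notch. I'll remove the load and hand in.

carry_out(deltas=[0, -0.001, 0, 0, 0, 0, 0, -0.002, 0, 0, 0, 0, 0, -0.002, 0, 0, 0, 0, 0, -0.002, 0, 0, 0, 0])

```text
time: 12.82
eef_pos: [0.6113, -0.0306, 0.1536]
tcp_rot: [0.999, 0.04, -0.001, -0.0]
contact_force: [-1.0, 2.1, 0.1]
opening: 0.183
finger_force: 30.7
```

```bash
python3 -c "
from h import *
prog();F=ctrl.get_state()['contact_force']
if abs(F[1])<2: print(ctrl.sign_off())"
```

```text
left mm 2.964932021135902 Fy 2.1927147906520554 Fx -0.8580825220023125 Fz 0.09422961049417192 pos [ 0.61127685 -0.03058856  0.15357418] q [-0.216  0.224  1.801  0.     1.118  1.274]
```

carry_out(deltas=[0, -0.0007, 0, 0, 0, 0, 0, -0.0007, 0, 0, 0, 0])

```text
time: 13.08
eef_pos: [0.6113, -0.0305, 0.1536]
tcp_rot: [0.999, 0.04, -0.0, 0.0]
contact_force: [-0.5, 0.9, 0.2]
opening: 0.182
finger_force: 30.7
```

```bash
python3 -c "
from h import *
prog();print(ctrl.sign_off())"
```

```text
left mm 3.042363392545312 Fy 0.8928203820060517 Fx -0.4479347753850734 Fz 0.2003436430943869 pos [ 0.61127287 -0.0305112   0.15359441] q [-2.150e-01  2.240e-01  1.801e+00 -1.000e-03  1.118e+00  1.276e+00]
the job is handed in; nothing more can be done
None
```

The job is handed in: the drawer snapped fully home first, then the carriage went into the detector notch with the knob still gripped; contact forces show it seated, though my camera estimate read about 3 mm short of the orange line.

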